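# Close the filter holder and keep it pressed shut

### The arm

A 6-joint arm with a two-finger parallel gripper is mounted at the origin on the work surface. World frame = base frame: x ahead of the robot, y to its left, z up, the work surface at z = 0. Lengths are in mm, angles in rad, forces in N, time in s.
With the tool pointing down it reaches from about 275 to 725 mm from the base axis. Payload 5.6 kg.
Tool frame: the origin (TCP) lies between the finger pads; the fingertips stand 11 mm ahead of it and the grasp point (between the pads) lies 8 mm behind it (tip_extent is the distance from the TCP to the fingertips, in mm); z points along the fingers, y is the line along which they close (so a half turn about z gives the same grasp; the last joint's range is limited). The gripper opens to 85 mm and grips with 20 to 120 N. Pads are 22 mm wide; open, the fingers measure 114 mm over their backs; the gripper's body (76 mm by 85 mm) begins 54 mm behind the grasp point. The pads swing forward as they close: fully open they stand 13 mm farther back than shut.
Start: joints at [1.595, 0.255, 0.108, 0, -1.424, -0.285], TCP at [141.792, 531.402, 203.283] pointing down, gripper open.
Joint ranges: [-2.95, 2.95], [-1.21, 1.97], [-1.09, 1.5], [-2.87, 1.71], [-2.94, -0.07], [-3.05, 3.05]. Speed limits (rad/s): [2.57, 2.57, 3.14, 3.14, 3.14, 3.14].

### API

Orientations are given as [roll, pitch, yaw] about the fixed x, y, z axes, in that order (R = Rz(yaw) Ry(pitch) Rx(roll)).
In Python, from workcell import * gives the robot as it stands.
- The arm moves only by the shell command python3 -m pendant 'ROWS'. ROWS is JSON, a list of rows, each a list of 7 numbers: the opening, from 0 (shut) to 1 (fully open), then the shift along the tool's x, y, z in cm, then the turn, a rotation vector about the tool's x, y, z in rad. A call has 1 to 12 rows; each row shifts and turns the commanded pose from where the row before left it, along the tool's axes as they then stand; what a row does not reach is not made up. A row lasts 1/10 s, in which the tool goes at most 50 mm and 8.59 degrees, less where a joint would pass 70% of its speed; a pose out of reach is approached as far as the arm can. A call is refused whole if a number of a shift passes 5 or a number of a turn 0.15, either way. A call with a gripper value outside its range is refused whole. The fingers move at their own pace and stop on an object; the grip force is fixed at half the most. Time passes only in rows, so rows that do not move let the fingers close. It gives the time, the measured TCP pose, the force, the opening and the grip force at its end, in the units of the state.
- read_state(): the state, without advancing time (a new reading comes with each control period).
- grab_frame(name): name is "scene" or "top" or "wrist"; returns (picture, depth): 400x640x3 uint8, red, green, blue; 400x640 float32, mm along the optical axis (not along the pixel's ray), 0 where there is no reading.
- get_calibration(name): a dict with "mtx" (3x3 intrinsics, pixels), "rvec" (rotation vector, rad) and "tvec" (3), from world to camera coordinates, as OpenCV has them; the wrist camera has in their place "hand_eye" (4x4, takes a point from camera to tool coordinates, whose origin is the TCP and whose axes are the flange's). Camera axes: x right, y down, z forward; pixel columns grow to the right and rows downward; lengths in mm; the calibration is good to about 2 mm. A picture is of the moment at which its call begins: read the wrist's pose just before it. get_calibration takes no time and is no camera call.
- job_done(): hands the job in; it is judged then, once.
The state is a dict: "t": time; "joints": joint angles; "qvel": joint speeds; "joint_efforts": joint torques, N m; "eef_pos": TCP position; "ee_rot": TCP orientation; "wrist_force": force on the tool from outside, world axes, zero at the start; "ft_torque": the same for the moment, N m; "grip_width": opening from 0.0 (shut) to 1.0 (fully open); "grip_force": force on a finger pad.
Only numpy, scipy, OpenCV 4.12 (cv2) and the standard library are available. Lean on these libraries where they do the work, as an engineer would, in place of code of your own. Each camera call takes 0.05 s, during which the arm holds its last target. There are 200 camera calls.

### The job

Take the pitched dust cover off the filter holder and hang it astride the drying rail's horizontal bar, ridge along the bar, and let go of it. Then fetch the holder's upper half, fit it onto the lower half's two dowels and press it down against the sprung support plate until the two metal halves meet; finish while still holding the pair pressed fully shut, because it springs open when released. Leave the bottle, the beaker and the dish where they are.

Things in the scene. Friction and masses are not known exactly. Their poses are not given: they have to be found in the camera images.
- lower: Metal lower half of a filter holder, bolted down. Flange 160 x 110 x 10 mm; on it a block 110 (x) x 64 (y) mm, top face 36 mm above the bench. Two dowels, 8 mm diameter, stand on that face at x = +-42, y = 0; tips at 54 mm, last 5 mm tapering to 3.6 mm. Sprung plate between them. Starts under the cover. Origin: centre of the flange's underside, on the bench; x along the dowel row, z up.
- platen (a joint): Sprung white support plate, 50 x 44 mm, in the middle of the lower half. 0 = up, top 41 mm above the bench; grows (m) as it is pressed; 0.005 = flush with the block's face, the halves then touch. It pushes back 8 N at 0, 12 N at 0.005: the upper half's weight alone does not press it down.
- upper: Upper half of the holder, loose, underside down: metal plate 110 (x) x 64 (y) x 22 mm, through holes 10.4 mm diameter at x = +-42, y = 0, mouths chamfered 2 mm. On its middle a black grip block 50 (x) x 22 (y) mm, 22 to 58 mm above the underside. 0.24 to 0.43 kg. Fits either way round. Origin: centre of the underside; x along the holes, z up. Origin 41 mm above the bench on the raised plate, 36 shut.
- cover: Sheet metal cover like a pitched roof, open ends: 130 (x) x 80 (y) mm; upright walls 26 mm tall, 74 apart inside, then 45 degree slopes; ridge underside 63 mm above the lower edges. Black grip fin on the ridge, 50 (x) x 14 (y) mm, 67 to 107 mm up. 0.19 to 0.34 kg. Starts on the lower half's flange. Origin: centre between lower edges; x along the ridge, z up. Hung, origin is 54 mm below the bar's axis.
- rail: Drying rail, steel, fixed to the bench: a horizontal round bar of 12 mm diameter along x, its axis 160 mm above the bench, between two upright posts at x = +140 and x = -140 mm (feet 30 x 90 mm). Origin: on the bench below the middle of the bar; x along the bar, z up.
- rail_mid (a point): Middle of the drying rail's bar, on its axis, 160 mm above the bench.
- bottle: Bystander: amber glass bottle with a blue cap, 66 mm diameter, 150 mm tall, loose. Origin: centre of its underside.
- beaker: Bystander: glass beaker, 70 mm diameter, 85 mm tall, loose. Origin: centre of its underside.
- dish: Bystander: closed shallow white dish, 90 mm diameter, 15 mm tall, loose, beyond the holder. Origin: centre of its underside.
Things that resemble listed ones, but are neither listed nor needed, are in the scene too. Leave any purple or turquoise look-alike of the upper alone.

How it is judged:
By the outcome, as a careful person would: the job done as asked, in the order asked, and still so for the second after the job is handed in, while the arm keeps its last pose, push and grip.
It also fails if it takes over 51 s, if anything falls off the work surface, if the arm or the gripper's body presses on something with over 40 N, if the wrist force passes 120 N, or if a joint passes its speed limit or range.

## Working session

There is one attempt and no reset: what is moved stays moved. The work goes in short steps, Python scripts to look and compute and a shell command to move; the robot and the scene stay as the last step left them, time stands still between calls to the robot, and variables do not carry over. Pictures are saved under pics/ and viewed, at most 10 in all, crops included, and the job is handed in when it is done.

```bash
mkdir -p pics; ls; cat > h.py <<'E'
from workcell import *
import numpy as np, cv2
from scipy.spatial.transform import Rotation as R
def snap(n,f):
    s=read_state(); im,d=grab_frame(n); cv2.imwrite(f'pics/{f}.png',im[:,:,::-1]); np.savez(f'pics/{f}.npz',im=im,d=d,p=s['eef_pos'],r=s['ee_rot']); return im,d
def pts(n,f,uv=None):
    z=np.load(f'pics/{f}.npz'); c=get_calibration(n); K=c['mtx']; d=z['d']
    v,u=np.mgrid[:400,:640]
    P=np.stack([(u-K[0][2])/K[0][0]*d,(v-K[1][2])/K[1][1]*d,d],-1)
    if n=='wrist':
        H=np.array(c['hand_eye']); P=P@H[:3,:3].T+H[:3,3]; P=P@R.from_euler('xyz',z['r']).as_matrix().T+z['p']
    else:
        M=cv2.Rodrigues(np.array(c['rvec'],float))[0]; P=(P-np.array(c['tvec']).ravel())@M
    P[d==0]=np.nan
    return P
E
python3 - <<'E'
from h import *
print(read_state())
a,_=snap('top','t1'); b,_=snap('scene','s1')
E
```

```text
pics
{'t': 0.0, 'joints': array([ 1.59460823e+00,  2.55737191e-01,  1.06969953e-01, -4.90929397e-04,
       -1.42390985e+00, -2.84593156e-01]), 'qvel': array([ 1.59501491e-03,  7.42307259e-04,  2.05717744e-03,  4.12677132e-04,
        6.42212677e-05, -1.89839995e-03]), 'joint_efforts': array([ 2.53205944e-04, -3.86632133e+01,  2.37946862e+01,  5.36509976e+00,
       -6.07142851e-03, -1.56250724e-06]), 'eef_pos': array([141.61094738, 530.86586297, 202.38487398]), 'ee_rot': array([ 3.13965121e+00, -6.20829259e-05, -2.60853505e-01]), 'wrist_force': array([1.17194562, 0.3560697 , 0.22363858]), 'ft_torque': array([0.03908296, 0.10100559, 0.02200274]), 'grip_force': 0.0, 'grip_width': 1.0004088527625967}
```

View pics/t1.png

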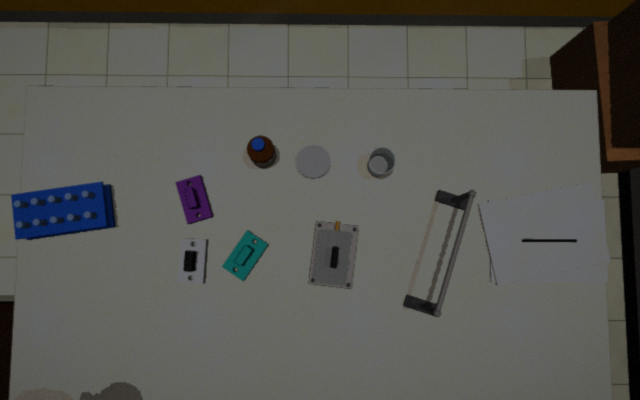

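View pics/s1.png

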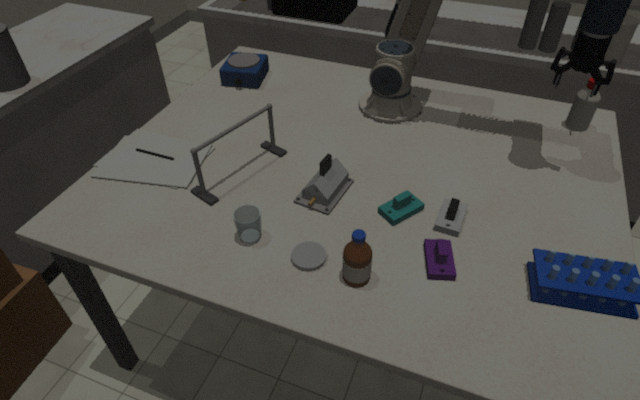

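The top view shows the cover on the holder at about (334,255), the rail bar from (472,193) to (438,313), and the white upper half at (193,260). The purple (195,199) and turquoise (245,255) look-alikes stay put. The bystanders are at (261,150), (313,161) and (380,162).

```bash
python3 - <<'E'
from h import *
P=pts('top','t1')
def box(u0,u1,v0,v1,z0,z1,name):
    Q=P[v0:v1,u0:u1].reshape(-1,3); Q=Q[(Q[:,2]>z0)&(Q[:,2]<z1)]
    if len(Q)<5: print(name,len(Q)); return
    (c,s,a)=cv2.minAreaRect(Q[:,:2].astype(np.float32)); w,V=np.linalg.eigh(np.cov(Q[:,:2].T)); ax=V[:,1]
    print(name,len(Q),'rect',np.round(c),np.round(s),round(a,1),'mean',np.round(Q.mean(0)),'ax deg',round(np.degrees(np.arctan2(ax[1],ax[0])),1),'z',np.round(np.percentile(Q[:,2],[2,50,98])))
box(305,362,215,292,100,140,'fin')
box(305,362,215,292,22,100,'cover')
box(305,362,215,292,3,22,'flange')
box(175,212,235,287,40,70,'upgrip')
box(175,212,235,287,12,70,'upplate')
box(400,480,185,320,145,180,'bar')
box(400,480,185,320,4,40,'feet')
box(245,280,130,170,20,200,'bottle');box(365,397,145,180,20,200,'beaker');box(295,332,143,180,6,40,'dish')
box(220,272,228,282,8,80,'turq'); box(172,215,172,226,8,80,'purp')
E
```

```text
fin 131 rect [509. -48.] [14. 49.] 84.3 mean [509. -48. 115.] ax deg 173.4 z [109. 115. 120.]
cover 1637 rect [521. -50.] [ 80. 154.] 82.9 mean [510. -47.  54.] ax deg 173.1 z [29. 55. 75.]
flange 1069 rect [518. -49.] [192. 143.] 0.1 mean [522. -51.   8.] ax deg 175.8 z [ 3.  8. 15.]
upgrip 207 rect [498. 303.] [23. 48.] 87.2 mean [498. 302.  55.] ax deg 177.3 z [42. 56. 61.]
upplate 1152 rect [498. 303.] [ 65. 110.] 87.3 mean [498. 301.  27.] ax deg 177.2 z [15. 21. 59.]
bar 755 rect [ 520. -314.] [ 16. 296.] 72.3 mean [ 519. -313.  163.] ax deg 162.3 z [157. 163. 168.]
feet 838 rect [ 523. -321.] [203. 343.] 89.0 mean [ 527. -310.   10.] ax deg 162.6 z [ 4.  9. 24.]
bottle 702 rect [767. 129.] [64. 65.] 2.9 mean [759. 126. 103.] ax deg 112.8 z [ 29. 102. 152.]
beaker 411 rect [ 744. -164.] [67. 69.] 45.1 mean [ 749. -169.   63.] ax deg 142.8 z [24. 68. 87.]
dish 956 rect [754.   2.] [89. 88.] 1.6 mean [753.   2.  13.] ax deg 127.6 z [ 8. 13. 20.]
turq 1135 rect [521. 165.] [ 65. 149.] 56.2 mean [512. 171.  27.] ax deg 146.0 z [15. 21. 59.]
purp 1140 rect [660. 305.] [126.  66.] 17.5 mean [651. 301.  27.] ax deg -163.2 z [13. 21. 59.]
```

```bash
cat >> h.py <<'E'
def go(x,y,z,yawdeg):
    s=read_state(); M=R.from_euler('xyz',s['ee_rot']); T=R.from_euler('xyz',[np.pi,0,np.radians(yawdeg)])
    print('t',round(s['t'],2),'pos',np.round(s['eef_pos'],1),'rot',np.round(s['ee_rot'],3),'F',np.round(s['wrist_force'],1),'w',round(s['grip_width'],3))
    print('shift cm',np.round(M.inv().apply(np.array([x,y,z])-s['eef_pos'])/10,2),'after-turn axes',np.round(T.inv().apply(np.array([x,y,z])-s['eef_pos'])/10,2),'turn',np.round((M.inv()*T).as_rotvec(),3))
E
python3 -m pendant '[[1,3.5,3.2,0,0,0,0],[1,3.5,3.2,0,0,0,0],[1,3.5,3.2,0,0,0,0],[1,3.5,3.2,0,0,0,0],[1,3.5,3.2,0,0,0,0],[1,3.5,3.2,0,0,0,0],[1,3.5,3.2,0,0,0,0],[1,3.5,3.2,0,0,0,0],[1,3.5,3.2,0,0,0,0],[1,3.5,3.2,0,0,0,0],[1,3.5,3.2,0,0,0,0],[1,3.5,3.2,0,0,0,0]]'
python3 -c "
from h import *
go(509,-48,202,-6.8)"
```

```text
t: 1.3
eef_pos: [449.0, 50.2, 203.2]
ee_rot: [-3.141, 0.0, -0.261]
wrist_force: [0.6, 1.9, -0.1]
grip_width: 0.996
grip_force: 0.0
t 1.3 pos [449.   50.2 203.2] rot [-3.141  0.    -0.261] F [ 0.6  1.9 -0.1] w 0.996
shift cm [8.33 7.94 0.11] after-turn axes [7.12 9.04 0.12] turn [-0.     0.    -0.142]
```

```bash

python3 -m pendant '[[1,3.5,3.3,0,0,0,0],[1,2.5,2.4,0,0,0,0],[1,1.3,1.2,0,0,0,-0.07],[1,0.5,0.5,0,0,0,-0.07],[1,0,0,0,0,0,0],[1,0,0,0,0,0,0]]'
python3 - <<'E'
from h import *
go(509,-48,95,-6.8)
snap('wrist','w1')
P=pts('wrist','w1')
def box(z0,z1,name):
    Q=P.reshape(-1,3); Q=Q[(Q[:,2]>z0)&(Q[:,2]<z1)&(abs(Q[:,0]-510)<85)&(abs(Q[:,1]+48)<65)]
    if len(Q)<5: print(name,len(Q)); return
    w,V=np.linalg.eigh(np.cov(Q[:,:2].T)); ax=V[:,1]; c,s,a=cv2.minAreaRect(Q[:,:2].astype(np.float32))
    print(name,len(Q),np.round(c,1),np.round(s),round(a,1),np.round(Q.mean(0),1),np.degrees(np.arctan2(ax[1],ax[0])))
box(110,125,'fin'); box(65,80,'ridge'); box(25,80,'cover')
E
```

```text
t: 1.9
eef_pos: [504.9, -39.1, 203.0]
ee_rot: [3.142, 0.001, -0.123]
wrist_force: [-0.9, 1.2, -0.2]
grip_width: 1.003
grip_force: 0.0
t 1.9 pos [504.9 -39.1 203. ] rot [ 3.142e+00  1.000e-03 -1.230e-01] F [-0.9  1.2 -0.2] w 1.003
shift cm [ 0.52  0.83 10.79] after-turn axes [ 0.51  0.83 10.8 ] turn [ 0.     0.001 -0.004]
fin 859 [507.9 -47.1] [14. 50.] 83.4 [509.1 -47.1 116.2] 173.35143787032862
ridge 1826 [507.8 -47.3] [ 27. 130.] 83.3 [516.5 -47.3  70.1] 172.82249776954157
cover 7407 [518.9 -48.5] [ 80. 153.] 83.0 [514.  -47.3  55.6] 172.7291493383667
```

View pics/w1.png

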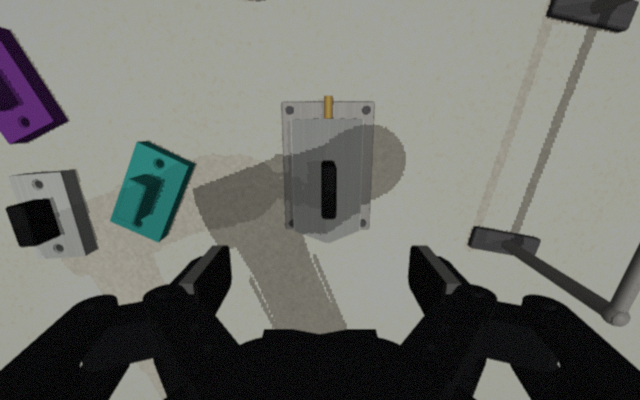

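The wrist view shows the fin at (328,190) with its long axis along the tool's x, and open bench around the holder. I'm descending onto the fin.

```bash

python3 -m pendant '[[1,0.4,0.7,2,0,0,0],[1,0,0,3,0,0,0],[1,0,0,3,0,0,0],[1,0,0,1.8,0,0,0],[1,0,0,1,0,0,0],[1,0,0,0,0,0,0],[1,0,0,0,0,0,0]]'
python3 -c "
from h import *
go(508,-47,95,-7)"
```

```text
t: 2.65
eef_pos: [509.1, -46.4, 96.3]
ee_rot: [-3.142, -0.002, -0.12]
wrist_force: [0.4, -0.1, 1.0]
grip_width: 1.002
grip_force: 0.0
t 2.65 pos [509.1 -46.4  96.3] rot [-3.142e+00 -2.000e-03 -1.200e-01] F [ 0.4 -0.1  1. ] w 1.002
shift cm [-0.1   0.07  0.13] after-turn axes [-0.1   0.07  0.13] turn [-0.    -0.002  0.002]
```

```bash

python3 -m pendant '[[0,0,0.05,0.1,0,0,0],[0,0,0,0,0,0,0],[0,0,0,0,0,0,0],[0,0,0,0,0,0,0],[0,0,0,0,0,0,0],[0,0,0,0,0,0,0],[0,0,0,0,0,0,0],[0,0,0,0,0,0,0]]'
python3 -m pendant '[[0,0,0,-1,0,0,0],[0,0,0,-2,0,0,0],[0,0,0,-3,0,0,0],[0,0,0,-3,0,0,0],[0,0,0,-3,0,0,0],[0,0,0,-3,0,0,0],[0,0,0,-3,0,0,0],[0,0,0,-2,0,0,0],[0,0,0,0,0,0,0]]'
python3 -c "
from h import *
go(520,-314,295,-17.6)"
```

```text
t: 3.45
eef_pos: [508.3, -47.2, 94.3]
ee_rot: [3.142, 0.0, -0.121]
wrist_force: [-0.3, -0.1, 1.2]
grip_width: -0.0
grip_force: 0.0
t: 4.35
eef_pos: [509.7, -47.5, 298.4]
ee_rot: [-3.141, -0.007, -0.121]
wrist_force: [-0.8, -0.8, -0.4]
grip_width: -0.0
grip_force: 0.0
t 4.35 pos [509.7 -47.5 298.4] rot [-3.141 -0.007 -0.121] F [-0.8 -0.8 -0.4] w -0.0
shift cm [ 4.24 26.33  0.34] after-turn axes [ 9.04 25.09  0.34] turn [-0.002 -0.007  0.186]
```

The fingers closed on nothing, so I'm looking again.

```bash

python3 - <<'E'
from h import *
snap('wrist','w2'); snap('scene','s2')
a=cv2.imread('pics/w2.png'); b=cv2.imread('pics/s2.png')[60:260,200:520]
cv2.imwrite('pics/m2.png',np.vstack([cv2.resize(a,(480,300)),cv2.resize(b,(480,300))]))
for n,f in(('wrist','w2'),('top','t2')):
    if n=='top': snap('top','t2')
    P=pts(n,f).reshape(-1,3); Q=P[(P[:,2]>107)&(P[:,2]<125)&(abs(P[:,0]-510)<85)&(abs(P[:,1]+48)<65)]
    print(n,len(Q),Q.mean(0) if len(Q) else '')
E
```

```text
wrist 445 [508.80233304 -47.25442757 116.26406965]
top 0
```

View pics/m2.png

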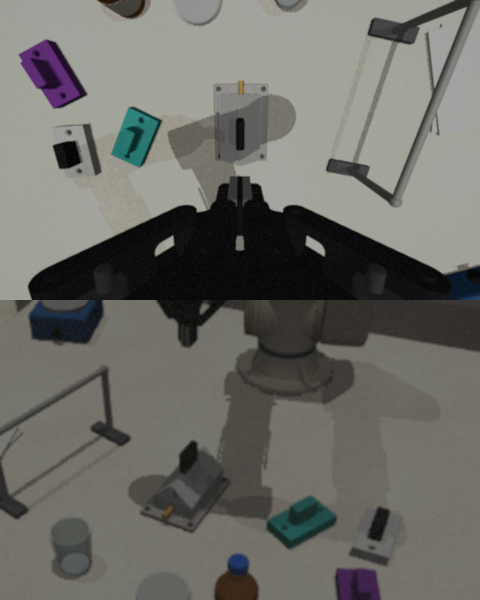

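```bash

python3 - <<'E'
from h import *
c=get_calibration('scene'); 
p,_=cv2.projectPoints(np.array([[509.7,-47.5,298.4],[509.7,-47.5,287.],[508,-47,117]]),np.array(c['rvec'],float),np.array(c['tvec'],float),np.array(c['mtx'],float),None); print(p.reshape(-1,2))
w=get_calibration('wrist'); H=np.linalg.inv(np.array(w['hand_eye'])); print(np.array(w['hand_eye']).round(3))
for z in (0,11,180):
    q=(H@[0,0,z,1])[:3]; print(z,(np.array(w['mtx'])@q)[:2]/q[2])
P=pts('wrist','w2'); 
for v,u in((240,318),(250,318),(260,318),(245,310),(245,328)): print(v,u,P[v,u])
P=pts('scene','s2'); b=np.nanmax
I=cv2.imread('pics/s2.png')
for v in range(60,95,4): print(v,[ (u,P[v,u].round()) for u in (318,324,330)])
s=read_state(); print(s['joints'])
E
```

```text
[[324.95049244  98.76593641]
 [324.97205454 102.86137955]
 [325.66512741 157.70155238]]
[[  -0.      -0.966   -0.258   65.353]
 [   1.      -0.      -0.      -0.598]
 [   0.      -0.258    0.966 -170.202]
 [   0.       0.       0.       1.   ]]
0 [320.47578519 232.52410463]
11 [320.41985868 226.42595443]
180 [319.98126241 178.60201373]
240 318 [520.11700691 -47.46830683 336.17137976]
250 318 [520.34217161 -47.56633107 348.40972132]
260 318 [520.25716697 -47.61200354 358.18204845]
245 310 [521.271716   -43.98597224 343.98086514]
245 328 [519.86132819 -52.09885933 342.98610796]
60 [(318, array([528., -57., 406.])), (324, array([530., -41., 409.])), (330, array([525., -29., 409.]))]
64 [(318, array([529., -56., 397.])), (324, array([529., -42., 399.])), (330, array([515., -33., 395.]))]
68 [(318, array([518., -61., 381.])), (324, array([525., -44., 387.])), (330, array([502., -38., 377.]))]
72 [(318, array([520., -60., 372.])), (324, array([522., -45., 376.])), (330, array([518., -31., 376.]))]
76 [(318, array([516., -62., 359.])), (324, array([521., -45., 365.])), (330, array([521., -30., 368.]))]
80 [(318, array([516., -62., 349.])), (324, array([521., -45., 355.])), (330, array([510., -35., 351.]))]
84 [(318, array([515., -63., 338.])), (324, array([521., -45., 344.])), (330, array([509., -35., 340.]))]
88 [(318, array([ -21., -284.,    1.])), (324, array([525., -44., 336.])), (330, array([ -44., -244.,   -3.]))]
92 [(318, array([   9., -272.,    2.])), (324, array([   2., -251.,    3.])), (330, array([  -9., -231.,    1.]))]
[ 2.14707924e-01  1.66736890e-01  2.22516184e-01 -4.85955076e-04
 -1.62736578e+00  1.23533724e+00]
```

```bash

python3 - <<'E'
from h import *
for f in('w1','w2'):
    z=np.load(f'pics/{f}.npz'); P=pts('wrist',f).reshape(-1,3); T=R.from_euler('xyz',z['r']).inv().apply(P-z['p'])
    m=(abs(T[:,0])<25)&(abs(T[:,1])<60)&(T[:,2]>-90)&(T[:,2]<30); Q=T[m]; print(f,z['p'].round(1),len(Q),'tool z pct',np.percentile(Q[:,2],[50,90,98,100]).round(1)); 
    E=Q[Q[:,2]>np.percentile(Q[:,2],95)]; print('tip ext x',E[:,0].min().round(),E[:,0].max().round(),'y',np.percentile(E[:,1],[0,10,50,90,100]).round())
for f in('s1','s2'):
    z=np.load(f'pics/{f}.npz'); p=z['p']; P=pts('scene',f).reshape(-1,3); T=R.from_euler('xyz',z['r']).inv().apply(P-p)
    Q=T[(abs(T[:,0])<25)&(abs(T[:,1])<60)&(T[:,2]>-90)&(T[:,2]<40)]; print(f,len(Q),np.percentile(Q[:,2],[50,90,98,100]).round(1))
import workcell; print([n for n in dir(workcell) if 'tip' in n.lower() or n.isupper()])
try: print(workcell.tip_extent)
except Exception as e: print(e)
E
```

```text
w1 [504.9 -39.1 203. ] 6392 tool z pct [-68.2 -49.6 -43.5 -39.5]
tip ext x -12.0 11.0 y [-50. -44. -43.  42.  49.]
w2 [509.7 -47.5 298.4] 10212 tool z pct [-80.9 -53.5 -38.1 -30.7]
tip ext x 6.0 12.0 y [-14. -11.  -0.  10.  13.]
s1 196 [-68.5 -51.  -44.2 -42.7]
s2 403 [-74.2 -41.3 -32.  -29.3]
['tip_extent']
11.0
```

The depth data from two independent cameras puts the real fingertips about 42 mm behind where the stated TCP says: tool z ≈ -31 shut, not +11. That explains the miss. I'll work with the corrected tip position, so the grasp goes to TCP z ≈ 54.

```bash

python3 -m pendant '[[1,0,0,4,0,0,0],[1,0,0,4,0,0,0],[1,0,0,4,0,0,0],[1,0,0,4,0,0,0],[1,0,0,3,0,0,0],[1,0,0,2.2,0,0,0],[1,0,0,1.5,0,0,0],[1,0,0,1,0,0,0],[1,0,0,0.6,0,0,0],[1,0,0,0,0,0,0]]'
python3 -c "
from h import *
go(508.3,-47.2,54,-7)"
```

```text
t: 5.5
eef_pos: [507.8, -47.3, 50.6]
ee_rot: [3.141, 0.001, -0.121]
wrist_force: [0.2, -0.5, 0.5]
grip_width: 1.004
grip_force: 0.0
t 5.5 pos [507.8 -47.3  50.6] rot [ 3.141e+00  1.000e-03 -1.210e-01] F [ 0.2 -0.5  0.5] w 1.004
shift cm [ 0.05 -0.01 -0.34] after-turn axes [ 0.05 -0.01 -0.34] turn [0.    0.001 0.001]
```

```bash

python3 -m pendant '[[0,0,0,-0.3,0,0,0],[0,0,0,0,0,0,0],[0,0,0,0,0,0,0],[0,0,0,0,0,0,0],[0,0,0,0,0,0,0],[0,0,0,0,0,0,0],[0,0,0,0,0,0,0]]'
python3 -m pendant '[[0,0,0,-0.5,0,0,0],[0,0,0,-1.5,0,0,0],[0,0,0,-3,0,0,0],[0,0,0,-3,0,0,0],[0,0,0,-3,0,0,0],[0,0,0,-3,0,0,0],[0,0,0,-3,0,0,0],[0,0,0,-2,0,0,0],[0,0,0,0,0,0,0]]'
python3 -c "
from h import *
go(520,-314,250,-17.6)"
```

```text
t: 6.2
eef_pos: [508.4, -47.2, 54.5]
ee_rot: [-3.142, -0.0, -0.121]
wrist_force: [-1.3, 0.3, 2.4]
grip_width: 0.151
grip_force: 61.8
t: 7.1
eef_pos: [509.7, -47.2, 247.2]
ee_rot: [-3.141, -0.005, -0.121]
wrist_force: [-0.6, -0.7, -1.5]
grip_width: 0.154
grip_force: 61.3
t 7.1 pos [509.7 -47.2 247.2] rot [-3.141 -0.005 -0.121] F [-0.6 -0.7 -1.5] w 0.154
shift cm [ 4.24 26.36 -0.28] after-turn axes [ 9.05 25.12 -0.28] turn [-0.002 -0.005  0.186]
```

```bash

python3 -m pendant '[[0,0.4,2,0,0,0,0],[0,0.7,4,0,0,0,0],[0,0.7,4,0,0,0,0],[0,0.7,4,0,0,0,0],[0,0.7,4,0,0,0,0],[0,0.6,4,0,0,0,0],[0,0.4,2.8,0,0,0,0],[0,0,1.5,0,0,0,0.06],[0,0,0,0,0,0,0.06],[0,0,0,0,0,0,0.066],[0,0,0,0,0,0,0],[0,0,0,0,0,0,0]]'
python3 - <<'E'
from h import *
P=pts('wrist','w2').reshape(-1,3); Q=P[(P[:,2]>150)&(P[:,2]<175)&(P[:,1]<-220)&(P[:,1]>-420)&(abs(P[:,0]-520)<170)]
c,s,a=cv2.minAreaRect(Q[:,:2].astype(np.float32)); print(len(Q),c,s,a,np.percentile(Q[:,2],[5,50,98]))
go(520,-314,250,-17.6)
snap('scene','s3'); snap('top','t3')
P=pts('top','t3').reshape(-1,3); Q=P[(P[:,2]>195)&(P[:,2]<262)&(abs(P[:,1]+314)<110)&(abs(P[:,0]-520)<120)]
print(len(Q),cv2.minAreaRect(Q[:,:2].astype(np.float32)))
a=cv2.imread('pics/s3.png')[20:260,90:410]; cv2.imwrite('pics/m3.png',cv2.resize(a,(640,480)))
E
```

```text
t: 8.3
eef_pos: [518.0, -313.0, 243.1]
ee_rot: [-3.141, 0.002, -0.305]
wrist_force: [0.3, 0.4, -2.2]
grip_width: 0.156
grip_force: 61.2
4389 (514.5159912109375, -310.30224609375) (16.84442138671875, 286.978759765625) 72.65689086914062 [157.71220606 164.00772295 166.8490308 ]
t 8.3 pos [ 518.  -313.   243.1] rot [-3.141e+00  2.000e-03 -3.050e-01] F [ 0.3  0.4 -2.2] w 0.156
shift cm [ 0.22  0.04 -0.69] after-turn axes [ 0.22  0.04 -0.69] turn [-0.     0.002  0.002]
187 ((468.3563537597656, -323.56280517578125), (31.236074447631836, 39.93910217285156), 72.16351318359375)
```

View pics/m3.png

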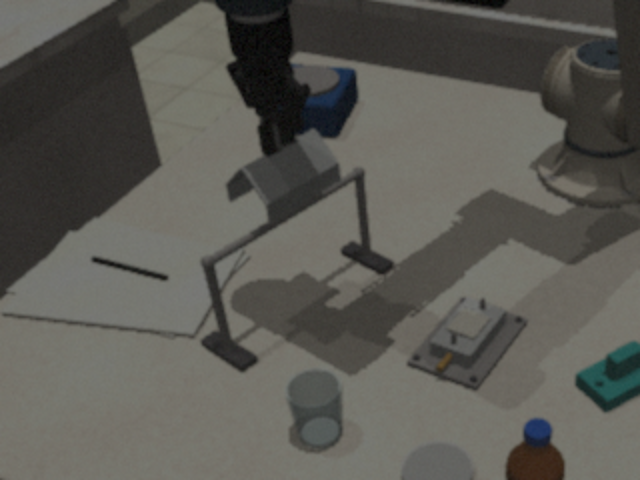

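The scene view shows the cover held over the bar at about (300,175), with its ridge parallel to the bar and the lower half uncovered at (470,340). Now I lower it.

```bash

python3 -m pendant '[[0,0,0,1.5,0,0,0],[0,0,0,2.5,0,0,0],[0,0,0,2.3,0,0,0],[0,0,0,1.2,0,0,0],[0,0,0,0.6,0,0,0],[0,0,0,0.3,0,0,0],[0,0,0,0.3,0,0,0],[0,0,0,0.2,0,0,0],[0,0,0,0,0,0,0],[0,0,0,0,0,0,0]]'
```

```text
t: 9.4
eef_pos: [518.5, -313.4, 155.7]
ee_rot: [3.141, -0.001, -0.307]
wrist_force: [0.1, 1.3, -2.0]
grip_width: 0.157
grip_force: 61.0
```

```bash

python3 -m pendant '[[0,0,0,0.2,0,0,0],[0,0,0,0.2,0,0,0],[0,0,0,0.1,0,0,0],[0,0,0,0,0,0,0],[0,0,0,0,0,0,0]]'
```

```text
t: 9.9
eef_pos: [518.4, -313.8, 150.6]
ee_rot: [3.141, -0.001, -0.307]
wrist_force: [0.9, -2.4, -0.0]
grip_width: 0.158
grip_force: 61.5
```

```bash

python3 -m pendant '[[0,0,0,0.1,0,0,0],[0,0,0,0.1,0,0,0],[0,0,0,0,0,0,0],[0,0,0,0,0,0,0]]'
```

```text
t: 10.3
eef_pos: [518.6, -314.5, 150.0]
ee_rot: [3.14, -0.002, -0.307]
wrist_force: [-1.6, -3.2, 5.7]
grip_width: 0.154
grip_force: 62.4
```

Contact: +5.7 N up. I'm opening gradually, then rising.

```bash

python3 -m pendant '[[0.25,0,0,0,0,0,0],[0.3,0,0,0,0,0,0],[0.5,0,0,0,0,0,0],[0.7,0,0,0,0,0,0],[0.7,0,0,-0.5,0,0,0],[0.7,0,0,-2,0,0,0],[0.7,0,0,-3,0,0,0],[0.7,0,0,-4,0,0,0],[1,0,0,-3,0,0,0],[1,0,0,0,0,0,0]]'
python3 - <<'E'
from h import *
snap('wrist','w4')
P=pts('wrist','w4').reshape(-1,3)
s=(abs(P[:,1]+314)<70)&(abs(P[:,0]-520)<70)
for a,b in((205,225),(170,182),(120,185)):
    Q=P[s&(P[:,2]>a)&(P[:,2]<b)]
    if len(Q)>5: print(a,len(Q),Q.mean(0).round(1),cv2.minAreaRect(Q[:,:2].astype(np.float32)),np.percentile(Q[:,2],[2,98]).round(1))
go(498,303,202,-2.8)
E
```

```text
t: 11.3
eef_pos: [519.9, -314.6, 279.1]
ee_rot: [3.14, -0.01, -0.307]
wrist_force: [-0.3, 0.2, 0.4]
grip_width: 0.994
grip_force: 0.0
205 923 [ 519.8 -314.   211.7] ((518.7042236328125, -313.4028015136719), (13.33082103729248, 49.620304107666016), 72.78034210205078) [209.1 213.2]
170 270 [ 529.3 -317.6  171.4] ((517.7786254882812, -314.8116149902344), (13.001981735229492, 128.2465057373047), 74.11524200439453) [170.  180.1]
120 8191 [ 523.8 -315.8  152.2] ((519.9676513671875, -314.7176208496094), (80.15373229980469, 149.6416473388672), 72.28755187988281) [133.3 170.6]
t 11.35 pos [ 519.4 -313.8  276.1] rot [ 3.141 -0.006 -0.307] F [ 0.7  0.9 -0.3] w 1.001
shift cm [-20.71 -58.16   7.28] after-turn axes [ -5.15 -61.5    7.41] turn [ 0.001 -0.005 -0.258]
```

View pics/w4.png

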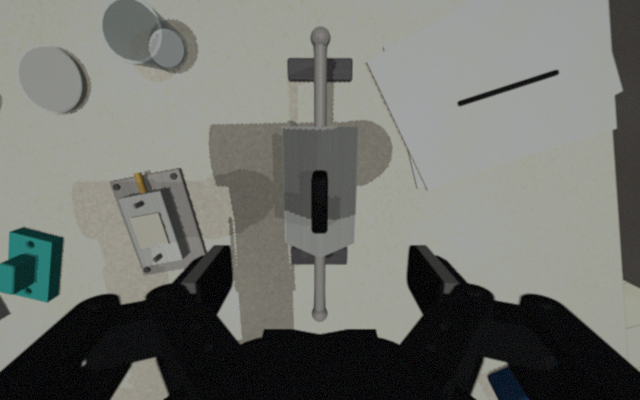

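The cover hangs level and centred on the bar, with its fin at (320,200) and fin top at z ≈ 212. Next I go over the lower half to measure it on the way.

```bash

python3 -m pendant '[[1,-0.8,-2,0,0,0,0],[1,-1.5,-4,0,0,0,0],[1,-1.5,-4,0,0,0,0],[1,-1.5,-4,0,0,0,0],[1,-1.5,-4,2,0,0,0],[1,-1.5,-4,2,0,0,0],[1,-0.9,-3,2,0,0,-0.06],[1,0,0,1,0,0,-0.06],[1,0,0,0,0,0,-0.06],[1,0,0,0,0,0,0],[1,0,0,0,0,0,0]]'
python3 - <<'E'
from h import *
snap('wrist','w5')
P=pts('wrist','w5').reshape(-1,3)
s=(abs(P[:,1]+47)<75)&(abs(P[:,0]-508)<100)
for a,b in((46,60),(38.5,44),(33,60),(7,60)):
    Q=P[s&(P[:,2]>a)&(P[:,2]<b)]
    if len(Q)>5: print(a,len(Q),Q.mean(0).round(1),cv2.minAreaRect(Q[:,:2].astype(np.float32)),np.percentile(Q[:,2],[2,98]).round(1))
go(498,303,202,-2.8)
a=cv2.imread('pics/w5.png')[60:260,180:480]; cv2.imwrite('pics/m5.png',cv2.resize(a,(780,520),interpolation=cv2.INTER_CUBIC))
E
```

```text
t: 12.45
eef_pos: [505.9, -47.3, 202.9]
ee_rot: [3.141, 0.001, -0.128]
wrist_force: [-0.1, 1.0, -0.1]
grip_width: 0.997
grip_force: 0.0
46 84 [515.7 -49.8  51.2] ((513.801513671875, -49.35832214355469), (6.89775276184082, 90.29736328125), 82.76673889160156) [47.3 54.8]
38.5 1688 [513.6 -49.5  40.7] ((515.51904296875, -49.44607162475586), (43.8343391418457, 86.32715606689453), 83.6734848022461) [39.2 42.1]
33 5180 [516.  -49.8  37.5] ((513.1417236328125, -49.4003791809082), (64.02394104003906, 110.02886962890625), 83.09659576416016) [34.3 42.3]
7 11300 [520.4 -50.3  22.8] ((515.564208984375, -49.696510314941406), (110.03316497802734, 165.23277282714844), 83.0651626586914) [ 8.2 41.7]
t 12.5 pos [506.  -47.4 203.1] rot [-3.142  0.    -0.129] F [0.2 0.3 0. ] w 1.003
shift cm [ -5.29 -34.64   0.12] after-turn axes [ -2.51 -34.95   0.11] turn [-0.    0.   -0.08]
```

View pics/m5.png

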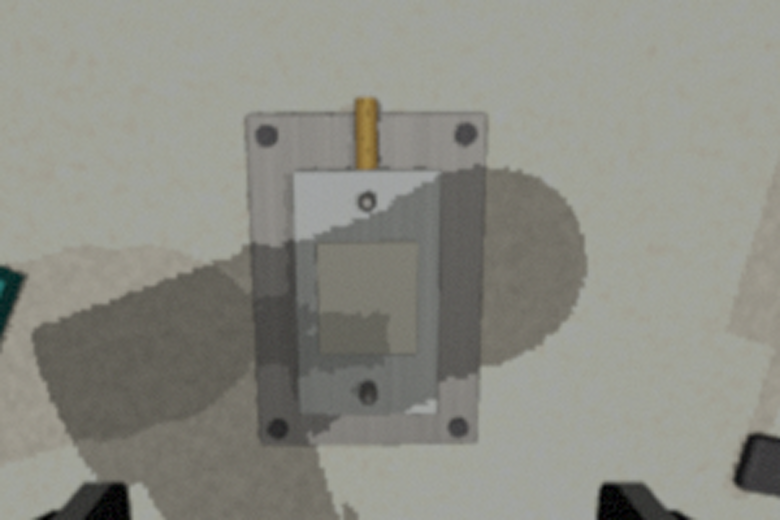

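The enlarged wrist view shows the dowels at (367,201) and (367,392) in the crop, with the sprung plate up between them. The depth gives a block centre of (513.1, -49.4) at yaw -6.9°. On to the upper half.

```bash

python3 -m pendant '[[1,-0.3,-2,0,0,0,0],[1,-0.6,-4,0,0,0,0],[1,-0.6,-4,0,0,0,0],[1,-0.6,-4,0,0,0,0],[1,-0.6,-4,0,0,0,0],[1,-0.6,-4,0,0,0,0],[1,-0.6,-4,0,0,0,0],[1,-0.6,-4,0,0,0,0],[1,-0.6,-3,0,0,0,0],[1,-0.3,-1.6,0,0,0,-0.08],[1,0,0,0,0,0,0],[1,0,0,0,0,0,0]]'
python3 - <<'E'
from h import *
snap('wrist','w6')
P=pts('wrist','w6').reshape(-1,3)
s=(abs(P[:,1]-303)<75)&(abs(P[:,0]-498)<80)
for a,b in((50,64),(18,26),(18,64)):
    Q=P[s&(P[:,2]>a)&(P[:,2]<b)]
    if len(Q)>5: print(a,len(Q),Q.mean(0).round(1),cv2.minAreaRect(Q[:,:2].astype(np.float32)),np.percentile(Q[:,2],[2,98]).round(1))
go(498,303,0,-2.8)
E
```

```text
t: 13.7
eef_pos: [496.4, 302.6, 203.1]
ee_rot: [3.141, 0.0, -0.049]
wrist_force: [-0.1, -0.8, -1.4]
grip_width: 1.001
grip_force: 0.0
50 892 [499.4 304.5  57.2] ((498.2944030761719, 304.61279296875), (21.963281631469727, 48.933868408203125), 87.63623809814453) [53.9 58.9]
18 3725 [501.6 304.4  21.6] ((496.3931579589844, 282.3251037597656), (108.69758605957031, 109.47216033935547), 87.13866424560547) [20.  23.1]
18 4656 [501.3 304.4  28.6] ((496.3931579589844, 282.3251037597656), (108.69758605957031, 109.47216033935547), 87.13866424560547) [20.  58.4]
t 13.75 pos [496.5 302.1 203.3] rot [ 3.141 -0.    -0.049] F [ 0.2 -1.  -0.7] w 1.0
shift cm [ 0.15 -0.1  20.33] after-turn axes [ 0.15 -0.09 20.33] turn [ 0. -0. -0.]
```

```bash

python3 -m pendant '[[1,0.18,-0.2,2,0,0,0],[1,0,0,4,0,0,0],[1,0,0,4,0,0,0],[1,0,0,4,0,0,0],[1,0,0,3,0,0,0],[1,0,0,1.8,0,0,0],[1,0,0,1,0,0,0],[1,0,0,0.4,0,0,0],[1,0,0,0,0,0,0],[1,0,0,0,0,0,0]]'
python3 - <<'E'
from h import *
P=pts('wrist','w6').reshape(-1,3)
Q=P[(abs(P[:,1]-304)<42)&(abs(P[:,0]-498)<80)&(P[:,2]>18)&(P[:,2]<26)]
print(cv2.minAreaRect(Q[:,:2].astype(np.float32)))
go(498.3,304.6,-5,-2.7)
E
```

```text
t: 14.75
eef_pos: [499.1, 305.2, 2.6]
ee_rot: [-3.14, -0.002, -0.047]
wrist_force: [0.3, -0.4, 0.5]
grip_width: 0.996
grip_force: 0.0
((497.4859924316406, 304.61041259765625), (64.0971908569336, 109.47208404541016), 87.1861801147461)
t 14.75 pos [499.1 305.2   2.6] rot [-3.14e+00 -2.00e-03 -4.70e-02] F [ 0.3 -0.4  0.5] w 0.996
shift cm [-0.07  0.06  0.76] after-turn axes [-0.07  0.06  0.76] turn [-0.002 -0.002  0.   ]
```

```bash

python3 -m pendant '[[1,-0.1,0.05,0.4,0,0,0],[1,0,0,0.4,0,0,0],[0,0,0,0,0,0,0],[0,0,0,0,0,0,0],[0,0,0,0,0,0,0],[0,0,0,0,0,0,0],[0,0,0,0,0,0,0],[0,0,0,0,0,0,0],[0,0,0,0,0,0,0]]'
python3 -m pendant '[[0,0,0,-0.5,0,0,0],[0,0,0,-1.5,0,0,0],[0,0,0,-3,0,0,0],[0,0,0,-3,0,0,0],[0,0,0,-3,0,0,0],[0,0,0,-2,0,0,0],[0,0,0,0,0,0,0]]'
python3 -c "
from h import *
go(513.2,-49.4,120,-6.93)"
```

```text
t: 15.65
eef_pos: [497.9, 304.4, -5.7]
ee_rot: [-3.141, -0.002, -0.046]
wrist_force: [-0.4, -0.7, 5.6]
grip_width: 0.249
grip_force: 61.6
t: 16.35
eef_pos: [498.3, 305.4, 125.9]
ee_rot: [-3.138, -0.004, -0.047]
wrist_force: [0.8, 0.2, -2.8]
grip_width: 0.248
grip_force: 60.0
t 16.35 pos [498.3 305.4 125.9] rot [-3.138 -0.004 -0.047] F [ 0.8  0.2 -2.8] w 0.248
shift cm [ 3.14 35.37  0.47] after-turn axes [ 5.76 35.04  0.59] turn [-0.004 -0.003  0.074]
```

```bash

python3 -m pendant '[[0,0.2,2,0,0,0,0],[0,0.4,4,0,0,0,0],[0,0.4,4,0,0,0,0],[0,0.4,4,0,0,0,0],[0,0.4,4,0,0,0,0],[0,0.4,4,0,0,0,0],[0,0.4,4,0,0,0,0],[0,0.3,4,0,0,0,0],[0,0.2,3.2,0,0,0,0],[0,0,2.2,0,0,0,0.074],[0,0,0,0,0,0,0],[0,0,0,0,0,0,0]]'
python3 -c "
from h import *
go(513.2,-49.4,58,-6.93)"
```

```text
t: 17.55
eef_pos: [510.1, -51.4, 121.5]
ee_rot: [3.141, 0.003, -0.122]
wrist_force: [0.1, -0.0, -3.1]
grip_width: 0.25
grip_force: 60.1
t 17.55 pos [510.1 -51.4 121.5] rot [ 3.141e+00  3.000e-03 -1.220e-01] F [ 0.1 -0.  -3.1] w 0.25
shift cm [ 0.31 -0.23  6.34] after-turn axes [ 0.28 -0.23  6.35] turn [ 0.     0.003 -0.001]
```

```bash

python3 -m pendant '[[0,0.28,-0.2,1.5,0,0,0],[0,0,0,2,0,0,0],[0,0,0,1,0,0,0],[0,0,0,0,0,0,0],[0,0,0,0,0,0,0],[0,0,0,0,0,0,0]]'
python3 - <<'E'
from h import *
snap('wrist','w7'); z=np.load('pics/w7.npz')
P=pts('wrist','w7').reshape(-1,3); T=R.from_euler('xyz',z['r']).inv().apply(P-z['p'])
m=(abs(T[:,0])<70)&(abs(T[:,1])<50)
for k in range(-36,4,4): print(k,(m&(T[:,2]>k)&(T[:,2]<k+4)).sum(),end=' ')
Q=T[m&(T[:,2]>-24)&(T[:,2]<-11)]; print('\n',len(Q),Q.max(0),Q.min(0),cv2.minAreaRect(Q[:,:2].astype(np.float32)))
go(513.2,-49.4,58,-6.93)
E
```

```text
t: 18.15
eef_pos: [515.4, -48.9, 79.2]
ee_rot: [-3.141, -0.002, -0.12]
wrist_force: [0.2, -0.4, -3.8]
grip_width: 0.248
grip_force: 60.2
-36 166 -32 1285 -28 9743 -24 50 -20 139 -16 61 -12 118 -8 16 -4 1 0 0 
 319 [ 54.96366144  31.45527536 -11.02094248] [ 36.57019287 -32.60341718 -23.96147034] ((45.764827728271484, -0.5997657775878906), (18.390625, 64.05848693847656), 0.16273264586925507)
t 18.2 pos [515.3 -48.9  79.2] rot [-3.141e+00 -2.000e-03 -1.200e-01] F [-0.2  1.2 -4.1] w 0.251
shift cm [-0.21  0.07  2.12] after-turn axes [-0.21  0.07  2.12] turn [-0.    -0.002  0.001]
```

View pics/w7.png

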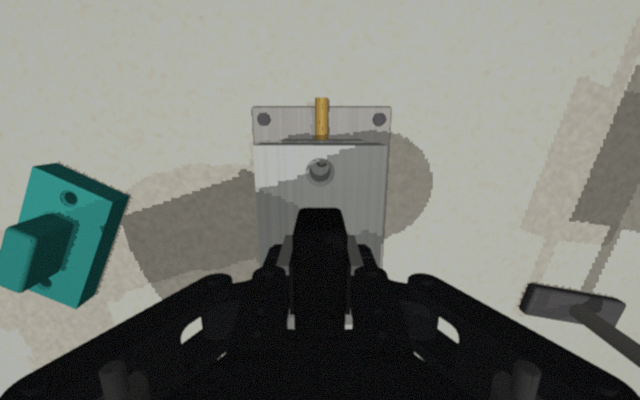

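The wrist view shows the held plate edge on and level. A dowel is already visible inside the front hole at (320,168). I'll correct by about 2 mm and lower.

```bash

python3 -m pendant '[[0,-0.22,0.12,1,0,0,0],[0,0,0,1,0,0,0],[0,0,0,0,0,0,0],[0,0,0,0,0,0,0],[0,0,0,0,0,0,0]]'
python3 -c "
from h import *
go(513.0,-50,40,-6.93)"
```

```text
t: 18.7
eef_pos: [512.6, -50.1, 58.5]
ee_rot: [3.141, -0.0, -0.121]
wrist_force: [0.6, 0.3, -3.5]
grip_width: 0.248
grip_force: 60.3
t 18.7 pos [512.6 -50.1  58.5] rot [ 3.141 -0.    -0.121] F [ 0.6  0.3 -3.5] w 0.248
shift cm [ 0.04 -0.02  1.85] after-turn axes [ 0.04 -0.02  1.85] turn [ 0. -0.  0.]
```

```bash

python3 -m pendant '[[0,0.03,0,0.5,0,0,0],[0,0,0,0.4,0,0,0],[0,0,0,0.3,0,0,0],[0,0,0,0.3,0,0,0],[0,0,0,0.2,0,0,0],[0,0,0,0,0,0,0],[0,0,0,0,0,0,0]]'
```

```text
t: 19.4
eef_pos: [512.7, -50.1, 41.4]
ee_rot: [3.142, -0.0, -0.121]
wrist_force: [0.1, -0.6, -3.8]
grip_width: 0.251
grip_force: 60.3
```

```bash

python3 -m pendant '[[0,0,0,0.3,0,0,0],[0,0,0,0.3,0,0,0],[0,0,0,0.2,0,0,0],[0,0,0,0.2,0,0,0],[0,0,0,0,0,0,0],[0,0,0,0,0,0,0]]'
python3 -m pendant '[[0,0,0,0.15,0,0,0],[0,0,0,0.1,0,0,0],[0,0,0,0,0,0,0],[0,0,0,0,0,0,0]]'
```

```text
t: 20.0
eef_pos: [512.8, -50.0, 32.3]
ee_rot: [3.142, -0.001, -0.12]
wrist_force: [-3.3, 0.0, 6.9]
grip_width: 0.251
grip_force: 62.2
t: 20.4
eef_pos: [512.8, -50.1, 30.3]
ee_rot: [3.142, -0.001, -0.12]
wrist_force: [-6.1, 1.2, 10.4]
grip_width: 0.252
grip_force: 63.0
```

```bash

python3 -m pendant '[[0,0,0,0.1,0,0,0],[0,0,0,0.1,0,0,0],[0,0,0,0,0,0,0],[0,0,0,0,0,0,0],[0,0,0,0,0,0,0]]'
```

```text
t: 20.9
eef_pos: [512.8, -50.1, 30.2]
ee_rot: [3.141, -0.002, -0.12]
wrist_force: [-11.4, 3.6, 24.9]
grip_width: 0.25
grip_force: 65.5
```

```bash

python3 -m pendant '[[0,-0.1,0,0.05,0,0,0],[0,0,0,0.05,0,0,0],[0,0,0,0,0,0,0],[0,0,0,0,0,0,0],[0,0,0,0,0,0,0]]'
python3 - <<'E'
from h import *
s=read_state(); print(s['ft_torque'])
snap('wrist','w8'); z=np.load('pics/w8.npz')
P=pts('wrist','w8').reshape(-1,3); Q=P[(abs(P[:,0]-513)<75)&(abs(P[:,1]+50)<40)&(P[:,2]>50)&(P[:,2]<64)]
A=np.c_[Q[:,:2]-[513,-50],np.ones(len(Q))]; k=abs(Q[:,2]-np.median(Q[:,2]))<2.5; print(len(Q),np.linalg.lstsq(A[k],Q[k,2],rcond=None)[0])
snap('scene','s8'); a=cv2.imread('pics/s8.png')[60:260,150:470]; cv2.imwrite('pics/m8.png',cv2.resize(a,(800,500),interpolation=cv2.INTER_CUBIC))
E
```

```text
t: 21.4
eef_pos: [512.9, -50.1, 30.2]
ee_rot: [3.141, -0.004, -0.119]
wrist_force: [-11.8, 3.1, 29.3]
grip_width: 0.248
grip_force: 66.8
[ 1.42352944  4.28491421 -0.06990476]
11253 [-2.04946762e-03  1.04247740e-04  5.76665603e+01]
```

View pics/m8.png

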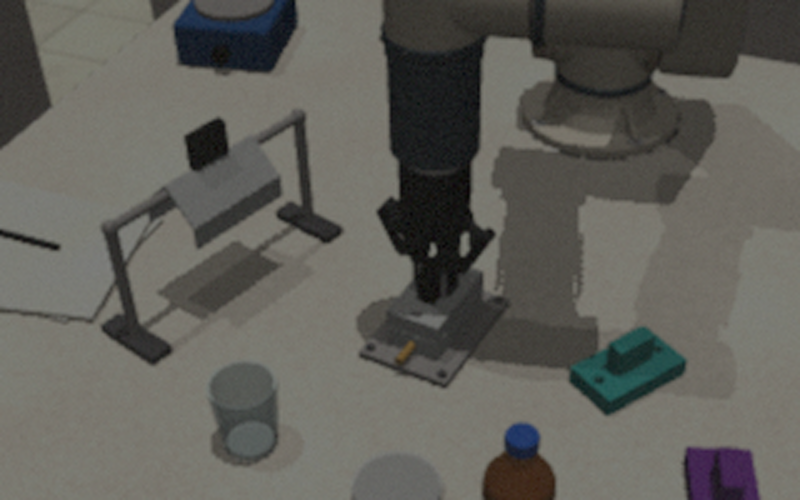

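The scene view shows the cover astride the bar and the upper half sitting flat on the lower at (435,310). Its top is level at z ≈ 57.7 (58 when shut), held with about 29 N.

```bash
python3 -c "
from workcell import *
print(job_done())"
```

```text
the job is handed in; nothing more can be done
None
```

The cover is hanging released on the drying rail, and I handed the job in at about 21.5 s with the upper half on its dowels and the pair held shut at about 29 N; the first grab at the cover missed because the fingertips sit about 42 mm further back than stated, so I corrected for that.

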